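# Raise the extraction cabinet window to its mark and set the brake

### The job

On the bench extraction cabinet, push the sliding window up from beneath its lip with your fingertips until the lip is level with the pointer of the height mark on the left column, then push the brake lever at the right all the way back, away from you, so that the window is secured there. Do not pinch the lip or shift the height mark, and leave everything else standing where it is.

Things in the scene. Friction and masses are not known exactly. Their poses are not given: they have to be found in the camera images.
- cabinet: grey cabinet, 110 mm deep, 260 wide, 352 high, fixed, yaw varies. Origin: centre of its underside on the bench; x points level from front to back (away from the robot), y to its left, z up. The front is upright to 80 mm height (55 mm before the origin), then slopes back 15 degrees from vertical; window and mark slide along that slope: (sin 15, 0, cos 15) in this frame
- sash (a joint): how far the glass window is slid up its slope, in m: 0 shut, 0.14 top stop. Counterweighted: it stays where it is left and does not coast; about 3 N (at most 5) along the slope moves it. The lip is level with the mark when this equals joint mark
- lip_edge (a point): middle of the lower front edge of the lip: a straight bar 170 mm wide, 12 thick, standing out 35 mm square to the window (so it rises 15 degrees towards the robot). Frame: x square into the window, y left, z up the slope. Below the lip the space is free down to the bench; window shut, this edge is 133 mm above the bench and 77 mm before the cabinet's origin
- lip_mid (a point): middle of the lip's front, half-way up its thickness (6 mm up the slope from lip_edge); same frame. The lip's lower half is black rubber (35 mm deep), its upper half aluminium (31 mm deep)
- mark (a joint): height of the height mark up the slope, in m, on the same scale as joint sash. Tightly clamped (takes 15 N to shift)
- mark_tip (a point): tip of the height mark's pointer: a small steel clamp with a black thumbscrew on the left column, its pointer directed at the left end of the lip. Frame as for lip_edge
- brake (a joint): angle of the brake lever in rad: 0 = leaning 0.5 rad towards the robot (start), 1.0 = fully back at its stop. It stays where it is left and takes about 1 N at the ball
- brake_tip (a point): centre of the ball (26 mm across) on the end of the black brake lever, at the cabinet's right front. It swings in the cabinet's x-z plane, 75 mm from a pivot 27 mm above the bench, which lies 80 mm before and 190 mm to the right of the cabinet's origin; at both ends of its swing the ball's centre is 93 mm above the bench, 36 mm before or behind the pivot
- white_gear_big: white plastic gear 60 mm across, 12 mm thick, lying inside the cabinet behind the window; loose bystander, to be left alone. Origin: centre of underside
- alloy_cube: grey metal block about 32x36x34 mm on the bench in front of the cabinet, towards its left end; loose bystander, to be left alone. Origin: centre of underside
- solder_reel: reel of solder, 56 mm across, 36 mm high, just left of the cabinet; loose bystander, to be left alone. Origin: centre of underside
- tea_mug: mug, 93 mm high, left of the work; loose bystander, to be left alone. Origin: centre of underside
- multimeter: hand multimeter lying on its back, 128x66x40 mm, left of the work; loose bystander, to be left alone. Origin: centre of underside
- marker: marker pen, 135 mm long, lying right of centre in front of the brake lever; loose bystander, to be left alone. Origin: centre of underside

How it is judged (in metres and radians):
On the way, in this order (a step that is already met when the one before it is completed fails the run):
1. the fingers push against the underside of the lip (contact force between the fingers and sash_c5 above 0.5 N), for 0.05 s.
2. the lip is level with the pointer of the mark, within 7 mm (z of lip_mid in the frame of mark_tip between -0.007 and 0.007 m and velocity of joint sash between -0.02 and 0.02 m/s), for 0.3 s.
3. the brake lever is pushed all the way back (value of joint brake above 0.85 rad), for 0.2 s.
At the end, for the whole second after the job is handed in: The middle of the lip is within 7 mm of the mark's pointer, measured along the slope, and the brake lever stands at 0.85 rad or more of its 1.0 rad (z of lip_mid in the frame of mark_tip between -0.007 and 0.007 m and value of joint brake above 0.85 rad); the robot touches nothing.
It fails at once if the lip is pinched between the fingers, above and below at once (contact force between the fingers and sash_c5 above 1 N and contact force between the fingers and sash_c6 above 1 N).
It fails at once if the height mark is shifted by more than 5 mm (distance of mark_tip from where it was at the start of the episode above 0.005 m).
It fails at once if a bystander is moved or lifted by more than 25 mm (distance of any of white_gear_big, alloy_cube, solder_reel, tea_mug, multimeter, marker from where it was at the start of the episode above 0.025 m).
It also fails if it takes over 54 s, if anything falls off the work surface, if the arm or the gripper's body presses on something with over 40 N, if the wrist force passes 120 N, or if a joint passes its speed limit or range.

### The arm

A 7-joint arm with a two-finger parallel gripper is mounted at the origin on the work surface; the furniture and walls round the work are solid. World frame = base frame: x ahead of the robot, y to its left, z up, the work surface at z = 0. Lengths are in mm, angles in rad, forces in N, time in s.
With the tool pointing down it reaches from about 350 to 900 mm from the base axis. Payload 7.2 kg.
Tool frame: the origin (TCP) lies midway between the tips of the shut fingers; the grasp point (between the pads) lies 19 mm behind it; y points along the fingers, x is the direction in which the jaws open and shut, and the axes are right-handed (so a half turn about y gives the same grasp; the last joint's range is limited). The gripper opens to 88 mm and grips with 3 to 60 N. Pads are 20 mm wide; open, the fingers measure 115 mm over their backs; the gripper's body (75 mm by 178 mm) begins 61 mm behind the grasp point.
Start: joints at [-1.347, 0.411, -0.013, 1.596, 0.006, 1.134, -0.082], TCP at [179.807, 598.58, 222.653] pointing down, gripper open.
Joint ranges: [-2.95, 2.95], [-0.29, 1.99], [-1.47, 1.44], [0.14, 2.54], [-1.03, 4.17], [0.13, 1.85], [-2.86, 2.86]. Speed limits (rad/s): [2.39, 2.39, 3.01, 3.01, 3.14, 3.14, 3.14].

### API

Orientations are given as a unit quaternion [x, y, z, w].
In Python, from station import r, eyes gives the robot as it stands. The module is installed in compiled form; this text tells all that it offers.
- The arm moves only by the shell command python3 -m creep 'ROWS' [FORCE]. ROWS is JSON, a list of rows, each a list of 7 numbers: the turn, a rotation vector about the tool's x, y, z in degrees, then the shift along the tool's x, y, z in cm, then the finger opening in cm, from 0 to 8.78. In form: [[rx, ry, rz, tx, ty, tz, claw], ...]. A call has exactly 8 rows; each row shifts and turns the commanded pose from where the row before left it, along the tool's axes as they then stand; what a row does not reach is not made up. A row lasts 1/10 s, in which the tool goes at most 50 mm and 8.59 degrees, less where a joint would pass 70% of its speed; a pose out of reach is approached as far as the arm can. A call with a gripper value outside its range is refused whole. The fingers move at their own pace and stop on an object; FORCE is the grip in N (left out, the last holds). Time passes only in rows, so rows that do not move let the fingers close, or fill a call up. It gives the time, the measured TCP pose, the force and the opening at its end, in the units of the state.
- r.state(): the state, without advancing time (a new reading comes with each control period).
- eyes.snapshot(name): name is "side" or "top"; returns the picture (480x640x3 uint8, red, green, blue); there is no depth.
- eyes.get_calibration(name): a dict with "fx", "fy", "cx", "cy" (pixels), "xyz" and "orientation" of the camera in the world. Camera axes: x right, y up, looking along -z (the intrinsics and any distortion apply to the point x, -y, -z); pixel columns grow to the right and rows downward; lengths in mm; the calibration is good to about 2 mm. A picture is of the moment at which its call begins. get_calibration takes no time and is no camera call.
- r.hand_in(): hands the job in, once; it reports no verdict.
Trained networks look in the newest picture that a camera, given by its name, has taken for a name from the list of things; names that differ only in an ending like _2 or _b are one class to them, and where a whole thing is asked for, a point or a joint stands for the part that bears it (a point fixed in the world has none). Each returns a list of dicts, best first, with "score" (0 to 1); they miss things now and then, are a little off and sometimes report something else, mostly with a low value. They report only what shows in the picture. A call takes as long as a camera call.
- eyes.silhouettes(camera, query): "mask" (480x640 bool, what is visible of it) and "xy" ([column, row] in pixels, amid what is visible of it).
- eyes.place_of(camera, query): "xy" ([column, row] in pixels: a listed point, or the origin of a listed thing).
The state is a dict: "time_s": time; "joint_positions": joint angles; "joint_vel": joint speeds; "tau": joint torques, N m; "ee_pos": TCP position; "tcp_rot": TCP orientation; "force": force on the tool from outside, world axes, zero at the start; "wrist_torque": the same for the moment, N m; "finger_gap": finger opening in mm.
Only numpy, scipy, OpenCV 4.12 (cv2) and the standard library are available. Lean on these libraries where they do the work, as an engineer would, in place of code of your own. Each camera call takes 0.05 s, during which the arm holds its last target. There are 200 camera calls.

## Working session

There is one attempt and no reset: what is moved stays moved. The work goes in short steps, Python scripts to look and compute and a shell command to move; the robot and the scene stay as the last step left them, time stands still between calls to the robot, and variables do not carry over. Pictures are saved under pics/ and viewed, on a budget of 10 in all, crops included, one or two more only if the job needs it, and the job is handed in when it is done.

```bash
mkdir -p pics; python3 - <<'E'
from station import r, eyes
import cv2
s=r.state();print(s)
for c in("side","top"):
    cv2.imwrite(f"pics/{c}0.png",eyes.snapshot(c)[:,:,::-1]);print(c,eyes.get_calibration(c))
    for q in("lip_edge","lip_mid","mark_tip","brake_tip","cabinet","marker","alloy_cube","tea_mug","multimeter","solder_reel"):
        print(q,[(round(d["score"],2),[round(float(v),1) for v in d["xy"]]) for d in eyes.place_of(c,q)[:2]])
E
```

```text
{'time_s': 0.0, 'joint_positions': array([-1.34715151,  0.41188123, -0.0126756 ,  1.59704446,  0.005607  ,
        1.1343178 , -0.082187  ]), 'joint_vel': array([-1.67265337e-03, -9.40517129e-04,  2.17909046e-03, -1.00730343e-03,
        9.41428884e-05, -1.23660630e-03, -5.81388240e-04]), 'tau': array([-9.45372158e-04, -5.87944865e+01,  6.41195364e-01, -2.91089112e+01,
       -5.37866412e-02,  1.81464694e-02,  1.67130565e-04]), 'ee_pos': array([179.74104719, 598.05994795, 221.82075388]), 'tcp_rot': array([ 0.56776506,  0.42155746, -0.42241347, -0.56700882]), 'force': array([-0.1983685 , -0.08834006, -0.26309935]), 'wrist_torque': array([ 0.05485473, -0.05501367,  0.01145476]), 'finger_gap': 88.07583215439548}
side {'fx': 551.6536826320385, 'fy': 551.6536826320385, 'cx': 311.7022384828012, 'cy': 237.11617582299138, 'xyz': array([ 380.55672745, -548.77044226,  702.75545178]), 'orientation': array([ 0.44065909, -0.02112199, -0.05411031,  0.89579323])}
lip_edge [(0.77, [331.0, 252.3])]
lip_mid [(0.89, [328.1, 245.1])]
mark_tip [(0.69, [336.3, 159.5])]
brake_tip [(0.8, [349.3, 369.0])]
cabinet [(0.74, [363.8, 308.0])]
marker [(0.66, [276.9, 385.2])]
alloy_cube [(0.7, [272.3, 296.6])]
tea_mug [(0.89, [301.1, 198.6])]
multimeter [(0.61, [247.7, 220.6])]
solder_reel []
top {'fx': 462.04503948817575, 'fy': 462.04503948817575, 'cx': 321.02128622302405, 'cy': 237.2133191060688, 'xyz': array([ 260.55508211,  232.78818728, 1131.28811419]), 'orientation': array([-0.06895073,  0.07247307,  0.73692935, -0.66852718])}
lip_edge [(0.62, [358.9, 225.8])]
lip_mid [(0.91, [362.3, 223.8])]
mark_tip [(0.67, [312.7, 202.9])]
brake_tip [(0.43, [445.1, 222.3])]
cabinet []
marker [(0.82, [415.1, 269.0])]
alloy_cube [(0.5, [332.4, 276.1])]
tea_mug [(0.81, [203.6, 254.8])]
multimeter [(0.92, [236.0, 306.0]), (0.52, [312.7, 204.1])]
solder_reel [(0.86, [276.6, 235.3])]
```

View pics/side0.png

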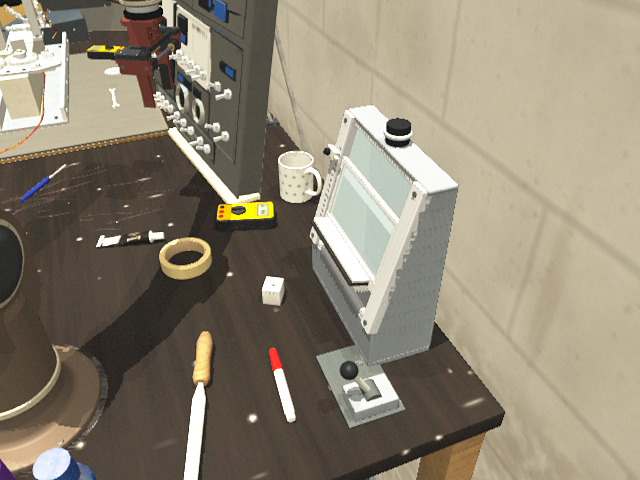

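View pics/top0.png

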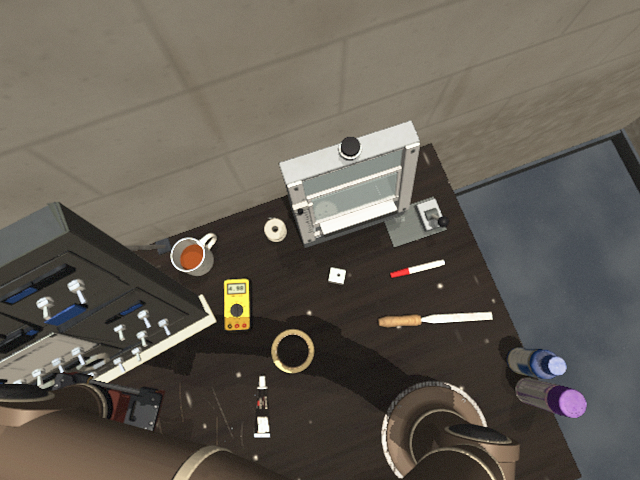

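```bash
cat > h.py <<'E'
from station import r, eyes
import numpy as np
from scipy.spatial.transform import Rotation as R
from scipy.optimize import least_squares
C={c:eyes.get_calibration(c) for c in("side","top")}
def proj(c,P):
    k=C[c];p=R.from_quat(k["orientation"]).inv().apply(np.atleast_2d(P)-k["xyz"])
    return np.c_[k["cx"]+k["fx"]*p[:,0]/-p[:,2],k["cy"]+k["fy"]*p[:,1]/p[:,2]]
def onz(c,xy,z):
    k=C[c];d=R.from_quat(k["orientation"]).apply([(xy[0]-k["cx"])/k["fx"],-(xy[1]-k["cy"])/k["fy"],-1]);return k["xyz"]+d*(z-k["xyz"][2])/d[2]
S,Co=np.sin(np.radians(15)),np.cos(np.radians(15))
def pts(s,m,b=0):
    up=np.array([S,0,Co]);n=np.array([Co,0,-S])
    e=np.array([-77,0,133])+s*up
    return dict(lip_edge=e,lip_mid=e+6*up,brake_tip=np.array([-80+75*np.sin(b-.5),-190,27+75*np.cos(b-.5)]))
def W(p,x,y,yaw): return R.from_euler('z',yaw).apply(p)+[x,y,0]
E
python3 - <<'E'
from h import *
obs=dict(side=dict(lip_edge=[331,252.3],lip_mid=[328.1,245.1],brake_tip=[349.3,369],mark_tip=[336.3,159.5]),top=dict(lip_edge=[358.9,225.8],lip_mid=[362.3,223.8],brake_tip=[445.1,222.3],mark_tip=[312.7,202.9]))
def tri(n):
    f=lambda P:np.r_[tuple((proj(c,P)[0]-obs[c][n]) for c in obs)]
    q=least_squares(f,[400,200,100]);return q.x,q.fun
for n in obs["side"]: a,b=tri(n);print(n,a.round(1),b.round(1))
def f(v):
    p=pts(v[3],0);return np.concatenate([(proj(c,W(p[n],*v[:3]))[0]-obs[c][n]) for c in obs for n in p])
q=min((least_squares(f,[400,0,y,5],x_scale=[100,100,1,10],loss='soft_l1') for y in(0,1,-1)),key=lambda q:q.cost);print(q.x,q.fun.round(1))
m=tri("mark_tip")[0];print("mark in cab",R.from_euler('z',-q.x[2]).apply(m-[q.x[0],q.x[1],0]))
for n,xy,z in(("alloy",[332.4,276.1],0),("marker",[415.1,269],0),("reel",[276.6,235.3],0)):print(n,onz("top",xy,z),R.from_euler('z',-q.x[2]).apply(onz("top",xy,z)-[q.x[0],q.x[1],0]))
t=r.state();print(R.from_quat(t["tcp_rot"]).as_matrix().round(3))
E
```

```text
lip_edge [483.3 132.6 139.6] [-1.4  0.4 -0.3 -2. ]
lip_mid [479.2 126.8 159.9] [-0.4  0.1 -0.1 -0.5]
brake_tip [480.8 -69.5  97.6] [-1.   0.3 -0.2 -1.6]
mark_tip [507.5 229.3 254.5] [ 0.3 -0.1  0.   0.4]
[5.50440949e+02 1.45403746e+02 2.35402149e-01 1.41385589e+01] [-3.6 -1.1  0.3  3.  -0.6  0.6  2.2 -1.  -1.3 -0.3 -2.2 -1.5]
mark in cab [-22.22836902  91.6450162  254.49580966]
alloy [389.99642939 197.50944696   0.        ] [-143.86673551   88.08978522    0.        ]
marker [387.65808511  -6.86255846   0.        ] [-193.80710274 -110.10038652    0.        ]
reel [505.43606476 326.03377848   0.        ] [ -1.63460119 186.14504093   0.        ]
[[ 0.288  0.    -0.958]
 [ 0.958 -0.     0.288]
 [-0.    -1.    -0.   ]]
```

```bash
python3 - <<'E'
from h import *
for c,p in(("side",(235,200)),("side",(262,185)),("side",(170,130)),("top",(213,318)),("top",(203,297)),("top",(100,382)),("top",(172,240))):print(c,p,onz(c,p,0).round())
B=onz("top",(209,312),0)
for z in range(100,1000,100):print(z,proj("top",B+[0,0,z]).round(),proj("side",B+[0,0,z]).round())
print(proj("top",r.state()["ee_pos"]),proj("side",r.state()["ee_pos"]))
print("yaw fit check",[ (n,proj("side",W(p,550.4,145.4,.2354)).round(),proj("top",W(p,550.4,145.4,.2354)).round()) for n,p in(("corner FR0",np.array([-55,-130,0])),("BR0",np.array([55,-130,0])),("FL0",np.array([-55,130,0])),("BRtop",np.array([55,-130,352])),("BLtop",np.array([55,130,352])))])
E
```

```text
side (235, 200) [321. 518.   0.]
side (262, 185) [385. 574.   0.]
side (170, 130) [142. 896.   0.]
top (213, 318) [317. 495.   0.]
top (203, 297) [370. 517.   0.]
top (100, 382) [194. 767.   0.]
top (172, 240) [519. 587.   0.]
100 [[198. 310.]] [[236. 165.]]
200 [[185. 308.]] [[231. 122.]]
300 [[168. 305.]] [[226.  75.]]
400 [[147. 302.]] [[221.  22.]]
500 [[120. 297.]] [[214. -38.]]
600 [[ 82. 291.]] [[ 207. -106.]]
700 [[ 28. 282.]] [[ 198. -185.]]
800 [[-58. 267.]] [[ 189. -275.]]
900 [[-216.  241.]] [[ 177. -382.]]
[[133.90867151 393.81398331]] [[158.61329735  97.1681186 ]]
yaw fit check [('corner FR0', array([[367., 368.]]), array([[402., 215.]])), ('BR0', array([[428., 349.]]), array([[387., 175.]])), ('FL0', array([[311., 268.]]), array([[305., 248.]])), ('BRtop', array([[462., 162.]]), array([[413., 112.]])), ('BLtop', array([[373.,  86.]]), array([[277., 156.]]))]
```

```bash
python3 -m creep '[[0,0,0,0,-3,0,2],[0,0,0,0,-3,0,2],[0,0,0,0,-3,0,2],[0,0,0,0,-3,0,2],[0,0,0,0,-3,0,2],[0,0,0,0,-3,0,2],[0,0,0,0,0,0,0],[0,0,0,0,0,0,0]]'; python3 -c "
from station import r
print(r.state()['joint_positions'])"
```

```text
time_s: 1.9
ee_pos: [179.8, 598.7, 402.9]
tcp_rot: [-0.567, -0.422, 0.422, 0.568]
force: [0.0, -0.2, -0.3]
finger_gap: 27.4
[-1.35685350e+00  3.26501991e-01  6.18443326e-04  1.30491449e+00
 -1.94504669e-04  1.50912141e+00 -7.72471823e-02]
```

```bash
python3 -m creep '[[0,0,0,-4.5,0,-2.4,0],[0,0,0,-4.5,0,-2.4,0],[0,0,0,-4.5,0,-2.4,0],[0,0,0,-4.5,0,-2.4,0],[0,0,0,-3.5,0,-3,0],[0,0,0,-3.5,0,-3,0],[0,0,0,-3.5,0,-3,0],[0,0,0,-3.5,0,-3,0]]' 10; python3 -m creep '[[0,0,0,-3.5,0,-3,0],[0,0,0,-3.5,0,-3,0],[0,0,0,-4.2,0,-2.1,0],[0,0,0,-4.2,0,-2.1,0],[0,0,0,-4.2,0,-2.1,0],[0,0,0,-4.2,0,-2.1,0],[0,0,0,-4.2,0,-2.1,0],[0,0,0,0,0,0,0]]';  python3 -c "
from station import r
print(r.state()['joint_positions'])"
```

```text
time_s: 2.7
ee_pos: [293.8, 231.6, 401.3]
tcp_rot: [0.567, 0.421, -0.423, -0.567]
force: [1.1, 0.5, 0.3]
finger_gap: 0.7
time_s: 3.5
ee_pos: [370.7, -87.4, 401.8]
tcp_rot: [-0.569, -0.419, 0.42, 0.569]
force: [0.3, 0.1, 0.2]
finger_gap: 0.5
[-0.75720606 -0.25954542  0.68290654  1.85417325  0.16329203  1.49220596
  1.16619711]
```

```bash
python3 -m creep '[[0,-8.5,0,0,0,0,0],[0,-8.5,0,0,0,0,0],[0,-8.5,0,0,0,0,0],[0,-8.5,0,0,0,0,0],[0,-8.5,0,0,0,0,0],[0,-8.5,0,0,0,0,0],[0,-8.5,0,0,0,0,0],[0,-8.5,0,0,0,0,0]]'; python3 -m creep '[[-8,0,0,0,0,0,0],[-8,0,0,0,0,0,0],[-8,0,0,0,0,0,0],[-8,0,0,0,0,0,0],[-8,0,0,0,0,0,0],[-8,0,0,0,0,0,0],[-8,0,0,0,0,0,0],[0,0,0,0,0,0,0]]';  python3 -c "
from station import r
from scipy.spatial.transform import Rotation as R
t=r.state();print(t['joint_positions'],R.from_quat(t['tcp_rot']).as_matrix().round(3))"
```

```text
time_s: 4.3
ee_pos: [370.7, -80.9, 401.5]
tcp_rot: [-0.231, -0.668, 0.668, 0.233]
force: [0.5, 0.5, -0.3]
finger_gap: 0.3
time_s: 5.1
ee_pos: [439.7, -36.3, 436.9]
tcp_rot: [0.313, 0.855, -0.37, -0.185]
force: [-0.1, 0.5, -0.3]
finger_gap: 0.2
[-0.43970373 -0.29163543  0.7677106   1.97770657 -0.52612476  1.17948386
  2.85677101] [[-0.736  0.399 -0.547]
 [ 0.672  0.531 -0.517]
 [ 0.084 -0.748 -0.658]]
```

```bash
cat > kin.py <<'E'
from h import *
import itertools
D=[([-1.34715151,.41188123,-.0126756,1.59704446,.005607,1.1343178,-.082187],[179.8,598.3,222.2],[.56776,.42156,-.42241,-.567]),
([-1.3568535,.326502,.0006,1.304914,-.0002,1.509121,-.077247],[179.8,598.7,402.9],[-.567,-.422,.422,.568]),
([-.757206,-.259545,.682907,1.854173,.163292,1.492206,1.166197],[370.7,-87.4,401.8],[-.569,-.419,.42,.569]),
([-.43970373,-.29163543,.7677106,1.97770657,-.52612476,1.17948386,2.85677101],[439.7,-36.3,436.9],[.313,.855,-.37,-.185])]
def fk(q,v,s):
    q=np.array(q)*s;A=R.from_euler('z',q[0]+v[0])*R.from_euler('y',q[1])
    p=np.array([0,0,v[2]])+A.apply([v[6],0,v[3]])
    A=A*R.from_euler('ZY',[q[2],q[3]]);p=p+A.apply([v[7],0,v[4]])
    A=A*R.from_euler('ZY',[q[4],q[5]]);p=p+A.apply([v[8],0,v[5]])
    A=A*R.from_euler('z',q[6]+v[1])
    return p,A*R.from_euler('x',-90,degrees=True)  # tool y along flange z
def fit():
    best=None
    for s in itertools.product([1,-1],repeat=4):
        s=np.array([s[0],1,s[1],1,s[2],1,s[3]])
        def f(v):
            o=[]
            for q,p,t in D:
                P,A=fk(q,v,s);o+=list((P-p)/100)+list((A.inv()*R.from_quat(t)).as_rotvec()*3)
            return np.array(o+list(np.array(v[6:])/3000))
        for a,b in itertools.product([-2,0,1.3,2.7],[-2,0,2]):
            g=least_squares(f,[a,b,330,500,450,350,0,0,0],x_scale=[1,1]+[100]*7,max_nfev=60)
            if best is None or g.cost<best[0]:best=(g.cost,g.x,s,g.fun)
    return best
if __name__=="__main__":
    b=fit();print(b[0],b[1].round(3),b[2],b[3][:24].round(3));np.savez("kin.npz",v=b[1],s=b[2])
E
python3 kin.py
```

```text
145.5516408165534 [-1.30000e-01 -3.14400e+00 -1.95433e+02  2.87933e+02  2.78346e+02
 -2.80570e+02  1.36731e+02 -7.30350e+01 -1.06846e+02] [-1  1 -1  1  1  1  1] [ 3.700e-01 -5.800e-02  1.990e-01  9.393e+00 -3.000e-03  1.490e-01
  2.610e-01 -2.380e-01 -3.270e-01 -9.419e+00  1.000e-03 -1.270e-01
  6.260e-01  7.300e-02  3.130e-01  2.718e+00 -9.400e-02 -7.998e+00
 -5.620e-01 -3.900e-02 -1.850e-01  5.844e+00  9.300e-02  2.708e+00]
```

```bash
sed -i "s/'x',-90/'x',90/; s/list((A.inv()\*R.from_quat(t)).as_rotvec()\*3)/list(((A.as_matrix()-R.from_quat(t).as_matrix())*3).ravel())/" kin.py; python3 kin.py
```

```text
0.03546365280768189 [-7.10000e-02 -3.20800e+00  2.98521e+02  5.14275e+02  4.66663e+02
  3.59824e+02 -1.87570e+01 -4.43900e+00 -1.29260e+01] [-1  1 -1  1 -1  1 -1] [-0.042  0.021  0.013  0.013 -0.     0.004 -0.004  0.     0.013 -0.
  0.     0.    -0.036  0.026  0.051  0.012  0.003  0.004 -0.004 -0.
  0.012  0.001 -0.    -0.003]
```

```bash
cat > ik.py <<'E'
from kin import *
k=np.load("kin.npz");v,s=k["v"],k["s"]
lo=np.array([-2.95,-.29,-1.47,.14,-1.03,.13,-2.86]);hi=np.array([2.95,1.99,1.44,2.54,4.17,1.85,2.86])
CAB=(550.4,145.4,.2354)
def tool(az,tilt,flip):
    a,b=np.radians([az,tilt]);y=np.array([np.cos(a)*np.cos(b),np.sin(a)*np.cos(b),-np.sin(b)])
    x=np.array([-np.sin(a),np.cos(a),0])*(-1 if flip else 1);return R.from_matrix(np.c_[x,y,np.cross(x,y)])
def ik(p,A,q0):
    f=lambda q:np.r_[(lambda P,B:np.r_[(P-p)/100,(B.as_matrix()-A.as_matrix()).ravel()])(*fk(q,v,s)),(q-q0)*.002]
    g=least_squares(f,np.clip(q0,lo+.09,hi-.09),bounds=(lo+.08,hi-.08));return g.x,np.abs(g.fun[:12]).max()
T=[W(np.array(c,float),*CAB) for c in([-58,-20,110],[-26,-20,231],[-150,-190,95],[-75,-190,95])]
if __name__=="__main__":
    q0=np.array(D[-1][0]);rng=np.random.default_rng(0)
    for az,tilt,flip in itertools.product([30,45,60,75,90],[15,30,45],[0,1]):
        A=tool(az,tilt,flip);b=None
        for t in range(6):
            q=q0 if t==0 else rng.uniform(lo,hi);o=[];e=[]
            for p in T: q,er=ik(p,A,q);o.append(q);e.append(er)
            if b is None or max(e)<max(b[1]) and max(b[1])>.01:b=(o,e,t)
        if max(b[1])<.1: print(az,tilt,flip,b[2],np.round(b[1],3),*[x.round(2) for x in b[0][:3]])
E
python3 ik.py
```

```text
45 45 1 1 [0.084 0.019 0.    0.   ] [ 1.09  0.55 -1.1   2.39 -0.95  0.21  0.31] [ 1.41  0.21 -1.39  2.31 -0.95  0.5   0.08] [ 1.56  0.64 -1.03  2.38 -0.66  0.42  0.48]
60 15 1 0 [0. 0. 0. 0.] [ 1.35  1.26 -1.05  2.34 -0.95  0.36  1.09] [ 1.39  1.02 -1.28  2.32 -0.95  0.44  0.77] [ 1.58  1.12 -0.85  2.14 -0.54  0.85  0.83]
60 30 1 0 [0. 0. 0. 0.] [ 1.26  0.96 -1.1   2.37 -0.95  0.28  0.83] [ 1.33  0.62 -1.25  2.28 -0.93  0.55  0.51] [ 1.5   0.86 -0.86  2.2  -0.57  0.75  0.72]
60 45 0 1 [0.   0.03 0.   0.  ] [ 1.01  0.55 -0.94  2.33 -0.95  0.39 -2.59] [ 0.91  0.23 -0.79  2.19 -0.95  0.77 -2.78] [ 1.16  0.52 -0.58  2.22 -0.74  0.78 -2.42]
60 45 1 0 [0. 0. 0. 0.] [ 1.01  0.55 -0.94  2.33 -0.95  0.39  0.56] [ 1.05  0.25 -0.96  2.19 -0.87  0.73  0.26] [ 1.28  0.57 -0.73  2.22 -0.64  0.72  0.64]
75 15 0 2 [0. 0. 0. 0.] [ 0.99  0.96 -0.67  2.13 -0.95  0.91 -2.08] [ 1.07  0.76 -0.85  2.1  -0.95  0.99 -2.34] [ 1.24  0.99 -0.57  1.94 -0.61  1.2  -2.2 ]
75 15 1 0 [0. 0. 0. 0.] [ 0.99  0.96 -0.67  2.13 -0.95  0.91  1.06] [ 1.07  0.76 -0.85  2.1  -0.95  0.99  0.8 ] [ 1.24  0.99 -0.57  1.94 -0.61  
[... 883 characters left out ...]
9 -0.38  1.88 -0.95  1.41  0.86] [ 0.84  0.95 -0.21  1.76 -0.68  1.53  1.08]
90 30 0 4 [0. 0. 0. 0.] [ 0.64  0.72 -0.41  1.99 -0.81  1.09 -2.26] [ 0.63  0.54 -0.45  1.89 -0.81  1.25 -2.46] [ 0.86  0.78 -0.29  1.85 -0.58  1.33 -2.17]
90 30 1 0 [0. 0. 0. 0.] [ 0.41  0.68 -0.13  1.98 -0.95  1.21  0.99] [ 0.38  0.51 -0.14  1.89 -0.93  1.36  0.76] [ 0.64  0.76 -0.01  1.84 -0.72  1.43  1.1 ]
90 45 0 1 [0. 0. 0. 0.] [ 0.62  0.58 -0.51  2.02 -0.64  0.91 -2.5 ] [ 0.61  0.42 -0.53  1.89 -0.63  1.13 -2.69] [ 0.86  0.63 -0.38  1.93 -0.47  1.13 -2.32]
90 45 1 0 [0. 0. 0. 0.] [ 0.06  0.53  0.16  2.02 -0.95  1.13  0.88] [ 0.02  0.38  0.18  1.88 -0.86  1.29  0.63] [ 0.34  0.61  0.27  1.93 -0.77  1.31  1.08]
```

```bash
python3 -m creep '[[0,8.5,0,0,0,0,0],[0,8.5,0,0,0,0,0],[0,8.5,0,0,0,0,0],[0,8.5,0,0,0,0,0],[0,8.5,0,0,0,0,0],[0,8.5,0,0,0,0,0],[0,8.5,0,0,0,0,0],[0,8.5,0,0,0,0,0]]'; python3 -m creep '[[0,8.5,0,0,0,0,0],[0,8.5,0,0,0,0,0],[0,8.5,0,0,0,0,0],[0,8.5,0,0,0,0,0],[0,8.5,0,0,0,0,0],[0,8.5,0,0,0,0,0],[0,8.5,0,0,0,0,0],[0,8.5,0,0,0,0,0]]'
cat > go.py <<'E'
import sys
from ik import *
# go.py az tilt cabx caby cabz n : rows from present pose to target
def plan(az,tilt,c,n,P=None,A0=None):
    t=r.state();P=t["ee_pos"] if P is None else P;A0=R.from_quat(t["tcp_rot"]) if A0 is None else A0
    A=tool(az,tilt,1);G=W(np.array(c,float),*CAB);rv=(A0.inv()*A).as_rotvec();d=(G-P)/n
    print("at cab",W(P-[CAB[0],CAB[1],0],0,0,-CAB[2]).round(1),"rot total",np.degrees(rv).round(1),"world d",(G-P).round(1))
    for i in range(n):
        B=A0*R.from_rotvec(rv*i/n)
        print(np.r_[np.degrees(rv/n).round(1),(B.inv().apply(d)/10).round(2)].tolist())
    q,e=ik(G,A,t["joint_positions"]);print("ik",q.round(2),round(e,3),"now",t["joint_positions"].round(2),"F",t["force"].round(1),t["time_s"])
if __name__=="__main__":
    a=[float(x) for x in sys.argv[1:]];plan(a[0],a[1],a[2:5],int(a[5]))
E
python3 go.py 60 30 -200 -90 250 8
```

```text
time_s: 5.9
ee_pos: [438.3, -36.3, 436.2]
tcp_rot: [-0.467, -0.604, 0.133, 0.632]
force: [0.8, 0.5, 0.6]
finger_gap: 0.8
time_s: 6.7
ee_pos: [438.3, -36.3, 436.1]
tcp_rot: [-0.461, -0.147, -0.15, 0.862]
force: [0.5, -0.0, 0.4]
finger_gap: 0.4
at cab [-151.4 -150.5  436.1] rot total [19.6 31.8 -0.9] world d [ -61.4   47.5 -186.1]
[2.5, 4.0, -0.1, -1.68, 1.76, -0.65]
[2.5, 4.0, -0.1, -1.64, 1.72, -0.84]
[2.5, 4.0, -0.1, -1.58, 1.68, -1.02]
[2.5, 4.0, -0.1, -1.5, 1.63, -1.2]
[2.5, 4.0, -0.1, -1.42, 1.57, -1.37]
[2.5, 4.0, -0.1, -1.32, 1.51, -1.53]
[2.5, 4.0, -0.1, -1.21, 1.44, -1.68]
[2.5, 4.0, -0.1, -1.09, 1.36, -1.82]
ik [ 1.3   0.15 -0.52  2.38 -0.95  1.29  0.85] 0.0 now [-0.02 -0.19  0.46  1.96 -0.66  1.26  0.62] F [ 0.5 -0.   0.4] 6.7
```

```bash
python3 -m creep '[[2.5,4,-0.1,-1.7,1.8,-0.7,0],[2.5,4,-0.1,-1.6,1.7,-0.8,0],[2.5,4,-0.1,-1.6,1.7,-1,0],[2.5,4,-0.1,-1.5,1.6,-1.2,0],[2.5,4,-0.1,-1.4,1.6,-1.4,0],[2.5,4,-0.1,-1.3,1.5,-1.5,0],[2.5,4,-0.1,-1.2,1.4,-1.7,0],[2.5,4,-0.1,-1.1,1.4,-1.8,0]]'; python3 go.py 60 30 -110 -50 108 8
```

```text
time_s: 7.5
ee_pos: [365.8, 2.2, 281.0]
tcp_rot: [-0.274, 0.053, -0.238, 0.93]
force: [1.1, -0.8, -1.4]
finger_gap: 0.4
at cab [-212.9  -96.2  281. ] rot total [ 2.4  2.5 -0.6] world d [  89.3   68.9 -173. ]
[0.3, 0.3, -0.1, 0.51, 2.25, -1.15]
[0.3, 0.3, -0.1, 0.51, 2.25, -1.16]
[0.3, 0.3, -0.1, 0.51, 2.24, -1.17]
[0.3, 0.3, -0.1, 0.52, 2.24, -1.18]
[0.3, 0.3, -0.1, 0.52, 2.23, -1.19]
[0.3, 0.3, -0.1, 0.52, 2.23, -1.19]
[0.3, 0.3, -0.1, 0.53, 2.22, -1.2]
[0.3, 0.3, -0.1, 0.53, 2.22, -1.21]
ik [ 1.35  0.84 -0.98  2.4  -0.95  0.47  0.92] 0.0 now [-0.26  0.08  1.08  2.4  -1.03  1.37  0.95] F [ 1.1 -0.8 -1.4] 7.5
```

```bash
python3 -m creep '[[0.3,0.3,0,0.5,2.2,-1.2,0],[0.3,0.3,0,0.5,2.2,-1.2,0],[0.3,0.3,0,0.5,2.2,-1.2,0],[0.3,0.3,0,0.5,2.2,-1.2,0],[0,0,0,0,0,0,0],[0,0,0,0,0,0,0],[0,0,0,0,0,0,0],[0,0,0,0,0,0,0]]'; python3 go.py 60 30 -110 -50 108 8;  python3 go.py 75 30 -110 -50 108 1|tail -1;python3 go.py 90 30 -110 -50 108 1|tail -1
```

```text
time_s: 8.3
ee_pos: [353.5, 73.8, 256.6]
tcp_rot: [-0.3, 0.035, -0.177, 0.937]
force: [-1.3, -0.6, -0.5]
finger_gap: 0.3
at cab [-208.2  -23.7  256.6] rot total [ 4.8  7.  -6.6] world d [ 101.6   -2.6 -148.6]
[0.6, 0.9, -0.8, 1.12, 1.44, -1.32]
[0.6, 0.9, -0.8, 1.12, 1.44, -1.32]
[0.6, 0.9, -0.8, 1.12, 1.44, -1.32]
[0.6, 0.9, -0.8, 1.12, 1.44, -1.31]
[0.6, 0.9, -0.8, 1.12, 1.45, -1.31]
[0.6, 0.9, -0.8, 1.12, 1.45, -1.31]
[0.6, 0.9, -0.8, 1.12, 1.45, -1.31]
[0.6, 0.9, -0.8, 1.12, 1.45, -1.31]
ik [ 1.35  0.84 -0.98  2.4  -0.95  0.47  0.92] 0.0 now [-0.79  0.05  1.43  2.47 -1.03  1.27  0.96] F [-1.3 -0.6 -0.5] 8.3
ik [ 0.87  0.64 -0.46  2.21 -0.95  0.95  1.01] 0.0 now [-0.79  0.05  1.43  2.47 -1.03  1.27  0.96] F [-1.3 -0.6 -0.5] 8.3
ik [ 0.36  0.66  0.06  2.03 -0.95  1.32  1.11] 0.0 now [-0.79  0.05  1.43  2.47 -1.03  1.27  0.96] F [-1.3 -0.6 -0.5] 8.3
```

```bash
cat > sim.py <<'E'
from ik import *
import sys
def step(q,P,A):
    f=lambda x:np.r_[(lambda p,B:np.r_[(p-P)/100,(A.inv()*B).as_rotvec()*2])(*fk(x,v,s)),(x-q)*.02]
    g=least_squares(f,np.clip(q,lo+.001,hi-.001),bounds=(lo,hi),max_nfev=30);return g.x,np.abs(g.fun[:6]).max()
def path(q,wps):
    P,A=fk(q,v,s);em=0
    for az,tilt,c,n in wps:
        B=tool(az,tilt,1);G=W(np.array(c,float),*CAB);rv=(A.inv()*B).as_rotvec()
        for i in range(1,n+1): q,e=step(q,P+(G-P)*i/n,A*R.from_rotvec(rv*i/n));em=max(em,e)
        P,A=G,B;print((az,tilt,c),q.round(2),"err",round(e,3),"max",round(em,3))
    return q
E
python3 - <<'E'
from sim import *
q=np.array([-.26,.08,1.08,2.4,-1.03,1.37,.95]);path(q,[(60,30,(-160,-73,190),4)])
q=r.state()["joint_positions"]
for w in([(90,30,(-200,-200,250),10),(60,30,(-110,-50,108),10)],[(90,30,(-250,-100,350),10),(90,30,(-110,-80,108),10),(60,30,(-60,-50,108),8)],[(90,60,(-200,-200,300),10),(90,30,(-200,-200,150),10),(75,30,(-110,-80,108),8),(60,30,(-60,-50,108),8)],[(90,30,(-200,-350,200),16),(60,30,(-150,-150,200),8),(60,30,(-110,-50,108),8)],[(120,30,(-200,-250,250),10),(60,30,(-110,-50,108),10)]): print();path(q,w)
E
```

```text
(60, 30, (-160, -73, 190)) [ 1.26  0.35 -0.65  2.4  -1.03  1.01  0.92] err 0.0 max 0.002

(90, 30, (-200, -200, 250)) [ 0.22  0.57  0.64  1.85 -0.82  1.85  1.18] err 0.0 max 0.001
(60, 30, (-110, -50, 108)) [ 1.3   0.78 -0.92  2.4  -1.03  0.53  0.99] err 0.0 max 0.001

(90, 30, (-250, -100, 350)) [ 0.05  0.22  0.72  2.03 -0.75  1.85  0.97] err 0.001 max 0.001
(90, 30, (-110, -80, 108)) [ 0.15  0.72  0.38  1.98 -1.03  1.5   1.2 ] err 0.0 max 0.001
(60, 30, (-60, -50, 108)) [ 1.22  0.84 -0.95  2.32 -1.03  0.47  0.92] err 0.0 max 0.001

(90, 60, (-200, -200, 300)) [-0.6   0.33  1.32  1.9  -0.66  1.61  0.91] err 0.0 max 0.0
(90, 30, (-200, -200, 150)) [ 0.11  0.82  0.82  1.89 -0.94  1.85  1.42] err 0.0 max 0.0
(75, 30, (-110, -80, 108)) [ 0.63  0.61 -0.13  2.16 -1.03  1.14  1.09] err 0.0 max 0.0
(60, 30, (-60, -50, 108)) [ 1.22  0.84 -0.95  2.32 -1.03  0.47  0.92] err 0.0 max 0.0

(90, 30, (-200, -350, 200)) [ 0.65  0.77  0.27  1.52 -0.69  1.85  1.11] err 0.0 max 0.001
(60, 30, (-150, -150, 200)) [ 0.85  0.36 -0.12  2.24 -1.03  1.23  0.94] err 0.001 max 0.001
(60, 30, (-110, -50, 108)) [ 1.3   0.78 -0.92  2.4  -1.03  0.53  0.99] err 0.0 max 0.001

(120, 30, (-200, -250, 250)) [ 0.96  0.77 -0.61  1.5  -0.18  1.85  0.85] err 0.001 max 0.001
(60, 30, (-110, -50, 108)) [ 1.3   0.78 -0.92  2.4  -1.03  0.53  0.99] err 0.0 max 0.001
```

```bash
python3 go.py 120 30 -200 -250 280 16
```

```text
at cab [-208.2  -23.7  256.6] rot total [  5.7 -25.4  43.9] world d [  60.8 -218.1   23.4]
[0.4, -1.6, 2.7, 0.84, -1.0, -0.56]
[0.4, -1.6, 2.7, 0.78, -1.04, -0.58]
[0.4, -1.6, 2.7, 0.71, -1.08, -0.59]
[0.4, -1.6, 2.7, 0.64, -1.12, -0.61]
[0.4, -1.6, 2.7, 0.57, -1.15, -0.62]
[0.4, -1.6, 2.7, 0.5, -1.18, -0.62]
[0.4, -1.6, 2.7, 0.42, -1.2, -0.63]
[0.4, -1.6, 2.7, 0.35, -1.23, -0.63]
[0.4, -1.6, 2.7, 0.27, -1.25, -0.63]
[0.4, -1.6, 2.7, 0.19, -1.26, -0.63]
[0.4, -1.6, 2.7, 0.11, -1.27, -0.63]
[0.4, -1.6, 2.7, 0.04, -1.28, -0.62]
[0.4, -1.6, 2.7, -0.04, -1.28, -0.61]
[0.4, -1.6, 2.7, -0.12, -1.28, -0.6]
[0.4, -1.6, 2.7, -0.2, -1.28, -0.59]
[0.4, -1.6, 2.7, -0.28, -1.27, -0.58]
ik [ 1.3   0.95 -1.18  1.56  0.03  1.77  0.5 ] 0.083 now [-0.79  0.05  1.43  2.47 -1.03  1.27  0.96] F [-1.3 -0.6 -0.5] 8.3
```

```bash
python3 -m creep '[[0.4,-1.6,2.7,0.8,-1,-0.6,0],[0.4,-1.6,2.7,0.8,-1,-0.6,0],[0.4,-1.6,2.7,0.7,-1.1,-0.6,0],[0.4,-1.6,2.7,0.6,-1.1,-0.6,0],[0.4,-1.6,2.7,0.6,-1.1,-0.6,0],[0.4,-1.6,2.7,0.5,-1.2,-0.6,0],[0.4,-1.6,2.7,0.4,-1.2,-0.6,0],[0.4,-1.6,2.7,0.4,-1.2,-0.6,0]]'; python3 -m creep '[[0.4,-1.6,2.7,0.3,-1.2,-0.6,0],[0.4,-1.6,2.7,0.2,-1.2,-0.6,0],[0.4,-1.6,2.7,0.1,-1.2,-0.6,0],[0.4,-1.6,2.7,0,-1.2,-0.6,0],[0.4,-1.6,2.7,0,-1.2,-0.6,0],[0.4,-1.6,2.7,-0.1,-1.2,-0.6,0],[0.4,-1.6,2.7,-0.2,-1.2,-0.6,0],[0.4,-1.6,2.7,-0.3,-1.2,-0.6,0]]'; python3 go.py 75 30 -110 -55 108 16
python3 - <<'E'
from sim import *
q=r.state()["joint_positions"]
for a in (70,80): path(q,[(a,30,(-110,-55,108),16),(a,30,(-58,-55,108),8),(a,30,(-26,-55,230),8)])
E
```

```text
time_s: 9.1
ee_pos: [379.2, -28.6, 268.5]
tcp_rot: [-0.285, -0.016, 0.019, 0.958]
force: [0.5, 0.0, 0.4]
finger_gap: 0.5
time_s: 9.9
ee_pos: [403.2, -129.3, 277.9]
tcp_rot: [-0.253, -0.065, 0.224, 0.939]
force: [0.4, 0.0, -2.4]
finger_gap: 0.5
at cab [-207.2 -232.7  277.9] rot total [  0.1  21.5 -36. ] world d [  53.1  195.5 -169.9]
[0.0, 1.3, -2.3, 0.84, 1.35, -0.45]
[0.0, 1.3, -2.3, 0.8, 1.38, -0.43]
[0.0, 1.3, -2.3, 0.75, 1.41, -0.41]
[0.0, 1.3, -2.3, 0.7, 1.44, -0.4]
[0.0, 1.3, -2.3, 0.66, 1.47, -0.38]
[0.0, 1.3, -2.3, 0.61, 1.49, -0.37]
[0.0, 1.3, -2.3, 0.56, 1.52, -0.35]
[0.0, 1.3, -2.3, 0.5, 1.54, -0.34]
[0.0, 1.3, -2.3, 0.45, 1.56, -0.33]
[0.0, 1.3, -2.3, 0.4, 1.57, -0.32]
[0.0, 1.3, -2.3, 0.34, 1.59, -0.31]
[0.0, 1.3, -2.3, 0.29, 1.6, -0.3]
[0.0, 1.3, -2.3, 0.23, 1.61, -0.3]
[0.0, 1.3, -2.3, 0.18, 1.62, -0.29]
[0.0, 1.3, -2.3, 0.12, 1.62, -0.29]
[0.0, 1.3, -2.3, 0.06, 1.63, -0.29]
ik [ 0.86  0.64 -0.44  2.2  -0.95  0.97  1.01] 0.0 now [ 0.74  0.63 -0.25  1.56 -0.42  1.85  1.02] F [ 0.4  0.  -2.4] 9.9
(70, 30, (-110, -55, 108)) [ 0.91  0.63 -0.47  2.26 -1.03  0.91  1.04] err 0.0 max 0.0
(70, 30, (-58, -55, 108)) [ 0.87  0.68 -0.54  2.18 -1.03  0.85  0.96] err 0.0 max 0.0
(70, 30, (-26, -55, 230)) [ 0.87  0.45 -0.59  2.09 -1.    1.03  0.68] err 0.0 max 0.0
(80, 30, (-110, -55, 108)) [ 0.68  0.63 -0.26  2.14 -0.95  1.1   1.04] err 0.0 max 0.0
(80, 30, (-58, -55, 108)) [ 0.62  0.67 -0.28  2.05 -0.97  1.08  0.97] err 0.0 max 0.0
(80, 30, (-26, -55, 230)) [ 0.6   0.48 -0.3   1.97 -0.95  1.23  0.73] err 0.0 max 0.0
```

```bash
python3 -m creep '[[0,1.3,-2.3,0.8,1.3,-0.4,0],[0,1.3,-2.3,0.8,1.3,-0.4,0],[0,1.3,-2.3,0.7,1.3,-0.4,0],[0,1.3,-2.3,0.7,1.4,-0.4,0],[0,1.3,-2.3,0.6,1.4,-0.4,0],[0,1.3,-2.3,0.6,1.4,-0.4,0],[0,1.3,-2.3,0.5,1.4,-0.3,0],[0,1.3,-2.3,0.5,1.5,-0.3,0]]'; python3 go.py 75 30 -110 -68 112 8
```

```text
time_s: 10.7
ee_pos: [429.1, -35.5, 196.5]
tcp_rot: [-0.258, -0.019, 0.046, 0.965]
force: [0.2, -0.1, -0.2]
finger_gap: 0.7
at cab [-160.1 -147.7  196.5] rot total [ -0.1  10.9 -17.5] world d [ 30.2  89.2 -84.5]
[-0.0, 1.4, -2.2, 0.47, 1.46, -0.38]
[-0.0, 1.4, -2.2, 0.42, 1.48, -0.37]
[-0.0, 1.4, -2.2, 0.38, 1.49, -0.36]
[-0.0, 1.4, -2.2, 0.33, 1.51, -0.35]
[-0.0, 1.4, -2.2, 0.28, 1.52, -0.35]
[-0.0, 1.4, -2.2, 0.23, 1.53, -0.34]
[-0.0, 1.4, -2.2, 0.18, 1.54, -0.33]
[-0.0, 1.4, -2.2, 0.13, 1.54, -0.33]
ik [ 0.83  0.63 -0.38  2.18 -0.95  1.02  1.01] 0.0 now [ 0.74  0.59 -0.23  1.88 -0.69  1.44  0.98] F [ 0.2 -0.1 -0.2] 10.7
```

```bash
python3 -m creep '[[0,1.4,-2.2,0.5,1.5,-0.4,0],[0,1.4,-2.2,0.4,1.5,-0.4,0],[0,1.4,-2.2,0.4,1.5,-0.4,0],[0,1.4,-2.2,0.3,1.5,-0.4,0],[0,1.4,-2.2,0.3,1.5,-0.3,0],[0,1.4,-2.2,0.2,1.5,-0.3,0],[0,1.4,-2.2,0.2,1.5,-0.3,0],[0,1.4,-2.2,0.1,1.5,-0.3,0]]'; python3 go.py 75 30 -64 -68 104 8
python3 - <<'E'
from h import *
import cv2
for c in("side","top"):
    im=eyes.snapshot(c)[:,:,::-1].copy();m=eyes.silhouettes(c,"lip_mid")
    for q in("lip_edge","lip_mid","mark_tip","brake_tip"):
        print(c,q,[(round(d["score"],2),np.round(d["xy"],1)) for d in eyes.place_of(c,q)[:1]])
    if c=="side": cv2.imwrite("pics/s1.png",cv2.resize(im[100:440,190:510],None,fx=1.75,fy=1.75,interpolation=2))
    t=r.state()["ee_pos"];print("tip",proj(c,t).round())
E
```

```text
time_s: 11.5
ee_pos: [459.1, 53.9, 112.5]
tcp_rot: [-0.256, 0.036, -0.127, 0.958]
force: [-0.3, 0.0, -1.8]
finger_gap: 0.6
at cab [-110.1  -67.6  112.5] rot total [-0.  -0.3  0. ] world d [44.9 10.4 -8.5]
[-0.0, -0.0, 0.0, 0.51, 0.29, 0.05]
[-0.0, -0.0, 0.0, 0.51, 0.29, 0.04]
[-0.0, -0.0, 0.0, 0.51, 0.29, 0.04]
[-0.0, -0.0, 0.0, 0.51, 0.29, 0.04]
[-0.0, -0.0, 0.0, 0.51, 0.29, 0.04]
[-0.0, -0.0, 0.0, 0.51, 0.29, 0.04]
[-0.0, -0.0, 0.0, 0.51, 0.29, 0.04]
[-0.0, -0.0, 0.0, 0.51, 0.29, 0.04]
ik [ 0.8   0.69 -0.44  2.11 -0.95  0.96  0.95] 0.0 now [ 0.84  0.66 -0.46  2.18 -1.03  0.92  1.05] F [-0.3  0.  -1.8] 11.5
side lip_edge [(0.71, array([329.5, 250.1]))]
side lip_mid [(0.62, array([326.7, 246.2]))]
side mark_tip [(0.48, array([338.5, 161.2]))]
side brake_tip [(0.57, array([346.8, 368.6]))]
tip [[321. 300.]]
top lip_edge [(0.57, array([360.8, 224.9]))]
top lip_mid [(0.59, array([365.6, 223.5]))]
top mark_tip [(0.44, array([313.5, 203.7]))]
top brake_tip [(0.45, array([335.1, 278.6]))]
tip [[393. 234.]]
```

View pics/s1.png

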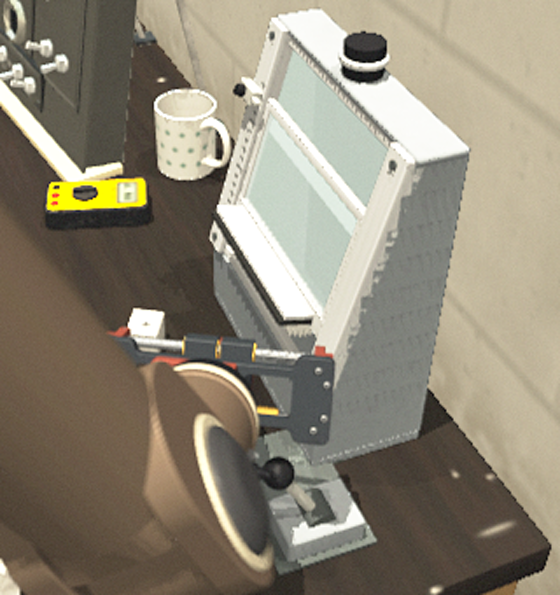

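```bash
python3 - <<'E'
from ik import *
for s_ in(0,5,10,15,20):
    e=pts(s_,0)["lip_edge"]; print(s_,[proj("side",W(e+[0,y,0],*CAB)).round(1).tolist() for y in(85,-85)],[proj("top",W(e+[0,y,0],*CAB)).round(1).tolist() for y in(85,-85)])
E
python3 -m creep '[[0,0,0,0.5,0.3,0,0],[0,0,0,0.5,0.3,0,0],[0,0,0,0.5,0.3,0,0],[0,0,0,0.5,0.3,0,0],[0,0,0,0.5,0.3,0,0],[0,0,0,0.5,0.3,0,0],[0,0,0,0.5,0.3,0,0],[0,0,0,0.5,0.3,0,0]]'; python3 go.py 75 30 -60 -68 126 8
```

```text
0 [[[307.4, 228.7]], [[345.8, 292.3]]] [[[324.9, 240.0]], [[397.1, 215.5]]]
5 [[[308.1, 226.3]], [[346.7, 289.7]]] [[[324.7, 239.0]], [[397.2, 214.4]]]
10 [[[308.7, 223.9]], [[347.6, 287.1]]] [[[324.5, 238.1]], [[397.3, 213.3]]]
15 [[[309.4, 221.5]], [[348.5, 284.5]]] [[[324.3, 237.1]], [[397.5, 212.3]]]
20 [[[310.1, 219.0]], [[349.4, 281.9]]] [[[324.1, 236.1]], [[397.6, 211.2]]]
time_s: 12.9
ee_pos: [503.1, 65.3, 100.9]
tcp_rot: [-0.256, 0.035, -0.125, 0.958]
force: [0.6, 0.9, -0.2]
finger_gap: 0.4
at cab [-64.6 -66.9 100.9] rot total [-0.1 -0.1 -0.2] world d [ 4.8 -0.  25.1]
[-0.0, -0.0, -0.0, 0.06, -0.14, 0.28]
[-0.0, -0.0, -0.0, 0.06, -0.14, 0.28]
[-0.0, -0.0, -0.0, 0.06, -0.14, 0.28]
[-0.0, -0.0, -0.0, 0.06, -0.14, 0.28]
[-0.0, -0.0, -0.0, 0.06, -0.14, 0.28]
[-0.0, -0.0, -0.0, 0.06, -0.14, 0.28]
[-0.0, -0.0, -0.0, 0.06, -0.14, 0.28]
[-0.0, -0.0, -0.0, 0.06, -0.14, 0.28]
ik [ 0.81  0.65 -0.46  2.1  -0.94  0.99  0.9 ] 0.0 now [ 0.8   0.72 -0.49  2.1  -1.02  0.88  1.  ] F [ 0.6  0.9 -0.2] 12.9
```

```bash
python3 -m creep '[[0,0,0,0.1,-0.1,0.3,0],[0,0,0,0.1,-0.1,0.3,0],[0,0,0,0.1,-0.1,0.3,0],[0,0,0,0.1,-0.1,0.3,0],[0,0,0,0.1,-0.1,0.3,0],[0,0,0,0.1,-0.1,0.3,0],[0,0,0,0.1,-0.1,0.3,0],[0,0,0,0,0,0,0]]'; python3 - <<'E'
from ik import *
t=r.state();A=R.from_quat(t["tcp_rot"]);print("slope unit in tool",A.inv().apply(R.from_euler('z',CAB[2]).apply([S,0,Co])).round(3),"cabx in tool",A.inv().apply(R.from_euler('z',CAB[2]).apply([1,0,0])).round(3))
print(W(t["ee_pos"]-[CAB[0],CAB[1],0],0,0,-CAB[2]),t["force"],t["joint_positions"].round(2))
E
```

```text
time_s: 13.7
ee_pos: [510.6, 67.5, 122.9]
tcp_rot: [-0.256, 0.035, -0.125, 0.958]
force: [-0.8, -1.2, -1.3]
finger_gap: 0.3
slope unit in tool [ 0.225 -0.376  0.899] cabx in tool [0.88  0.41  0.239]
[-56.83163629 -66.48452998 122.87188474] [-0.82951179 -1.21952806 -1.25434994] [ 0.79  0.68 -0.5   2.09 -1.02  0.91  0.95]
```

```bash
python3 -m creep '[[0,0,0,0.07,-0.11,0.27,0],[0,0,0,0.07,-0.11,0.27,0],[0,0,0,0.07,-0.11,0.27,0],[0,0,0,0.07,-0.11,0.27,0],[0,0,0,0.07,-0.11,0.27,0],[0,0,0,0.07,-0.11,0.27,0],[0,0,0,0.07,-0.11,0.27,0],[0,0,0,0.07,-0.11,0.27,0]]'; python3 - <<'E'
from ik import *
import cv2
for c in("side","top"):
    im=eyes.snapshot(c)[:,:,::-1].copy()
    for q in("lip_edge","lip_mid","mark_tip"):
        print(c,q,[(round(d["score"],2),np.round(d["xy"],1)) for d in eyes.place_of(c,q)[:1]])
    if c=="side": cv2.imwrite("pics/s2.png",cv2.resize(im[110:330,260:460],None,fx=3,fy=2.7,interpolation=2))
    t=r.state();print("tip",proj(c,t["ee_pos"]).round(),t["force"])
E
```

```text
time_s: 14.5
ee_pos: [517.0, 69.1, 146.0]
tcp_rot: [-0.256, 0.035, -0.125, 0.958]
force: [-3.6, -3.5, -1.3]
finger_gap: 0.4
side lip_edge [(0.63, array([332.6, 237.1]))]
side lip_mid [(0.59, array([330.4, 229.7]))]
side mark_tip [(0.67, array([339. , 159.6]))]
tip [[358. 274.]] [-0.01039772 -2.07580157 -0.27141356]
top lip_edge [(0.81, array([361.5, 216.7]))]
top lip_mid [(0.93, array([363.1, 219.9]))]
top mark_tip [(0.58, array([311.5, 202.3]))]
tip [[386. 206.]] [-0.79156606 -0.6134847  -0.17968599]
```

View pics/s2.png

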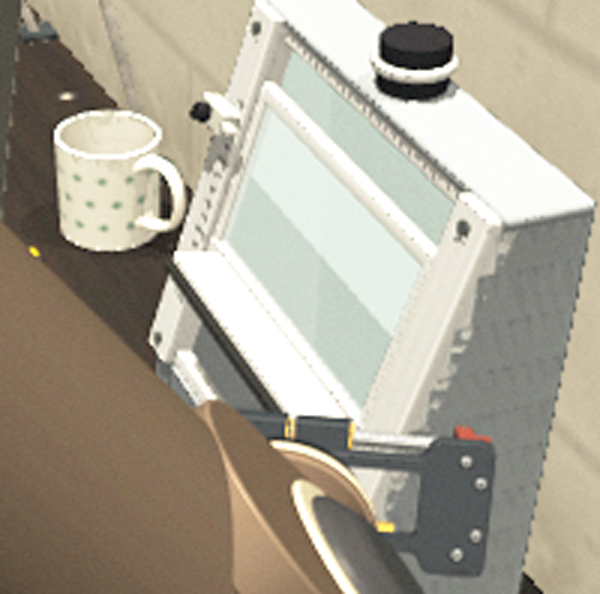

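```bash
cat > gap.py <<'E'
from ik import *
def tri(o):
    f=lambda P:np.r_[tuple((proj(c,P)[0]-o[c]) for c in o)]
    return least_squares(f,[400,200,100]).x
def look(q,n=1):
    return {c:np.median([d[0]["xy"] for d in (eyes.snapshot(c) is not None and eyes.place_of(c,q) for _ in range(n)) if d],axis=0) for c in("side","top")}
MK=dict(side=np.array([337.9,160.1]),top=np.array([312.6,203.]))
def sl(P): P=W(P-[CAB[0],CAB[1],0],0,0,-CAB[2]);return P,P[0]*S+P[2]*Co
if __name__=="__main__":
    m=sl(tri(MK));e=look("lip_edge");l=look("lip_mid");a=sl(tri(e));b=sl(tri(l))
    print("mark",m,"\nedge",a,e,"\nmid",b,l,"\ngap mid",m[1]-b[1],"gap via edge",m[1]-a[1]-6,r.state()["force"],r.state()["time_s"])
E
python3 gap.py
python3 -m creep '[[0,0,0,-0.1,-0.14,0.24,0],[0,0,0,-0.1,-0.14,0.24,0],[0,0,0,-0.1,-0.14,0.24,0],[0,0,0,0.07,-0.11,0.27,0],[0,0,0,0.07,-0.11,0.27,0],[0,0,0,0.07,-0.11,0.27,0],[0,0,0,0.07,-0.11,0.27,0],[0,0,0,0.07,-0.11,0.27,0]]'; python3 gap.py
```

```text
mark (array([-20.43019413,  91.42743057, 252.81382187]), np.float64(238.91167644944582)) 
edge (array([-66.07952259,  -1.94417165, 174.15623484]), np.float64(151.11936610354388)) {'side': array([333.5, 236.9]), 'top': array([362. , 220.1])} 
mid (array([-6.66938422e+01,  8.17912886e-02,  1.87045860e+02]), np.float64(163.41079008216934)) {'side': array([333.4, 229.5]), 'top': array([361.8, 220.1])} 
gap mid 75.50088636727648 gap via edge 81.79231034590194 [-0.68021728  1.05330098 -1.06792738] 15.3
time_s: 16.1
ee_pos: [518.1, 70.4, 168.7]
tcp_rot: [-0.256, 0.035, -0.125, 0.958]
force: [-0.7, -4.4, -2.4]
finger_gap: 0.5
mark (array([-20.43019413,  91.42743057, 252.81382187]), np.float64(238.91167644944582)) 
edge (array([-57.07215191,  -1.27925027, 193.80450908]), np.float64(172.4294207093611)) {'side': array([338.4, 225.5]), 'top': array([360.9, 213.3])} 
mid (array([-64.02008233,  -4.73196943, 207.36165019]), np.float64(183.72635672643875)) {'side': array([335.5, 220.5]), 'top': array([364.2, 214.6])} 
gap mid 55.18531972300707 gap via edge 60.482255740084724 [ 0.74118256 -2.5434476  -1.44471235] 16.5
```

```bash
python3 -m creep '[[0,0,0,0.09,-0.15,0.36,0],[0,0,0,0.09,-0.15,0.36,0],[0,0,0,0.09,-0.15,0.36,0],[0,0,0,0.09,-0.15,0.36,0],[0,0,0,0.09,-0.15,0.36,0],[0,0,0,0.09,-0.15,0.36,0],[0,0,0,0.09,-0.15,0.36,0],[0,0,0,0.09,-0.15,0.36,0]]'; python3 gap.py; python3 - <<'E'
from ik import *
import cv2
im=eyes.snapshot("side")[:,:,::-1];cv2.imwrite("pics/s3.png",cv2.resize(im[110:270,290:450],None,fx=3.7,fy=3.7,interpolation=2))
t=r.state();print(W(t["ee_pos"]-[CAB[0],CAB[1],0],0,0,-CAB[2]),t["joint_positions"].round(2))
d=eyes.silhouettes("side","mark_tip");print([ (x["score"],x["xy"]) for x in d])
E
```

```text
time_s: 17.3
ee_pos: [526.0, 73.0, 199.9]
tcp_rot: [-0.256, 0.035, -0.124, 0.958]
force: [0.3, -1.3, -3.2]
finger_gap: 0.5
mark (array([-20.43019413,  91.42743057, 252.81382187]), np.float64(238.91167644944582)) 
edge (array([-49.27120845,  -1.30814354, 222.93531148]), np.float64(202.5866478279863)) {'side': array([342.6, 209.3]), 'top': array([360.6, 204.9])} 
mid (array([-53.83435185,  -1.95359815, 239.2079035 ]), np.float64(217.1237363023282)) {'side': array([340. , 201.3]), 'top': array([362.3, 204.4])} 
gap mid 21.78794014711761 gap via edge 30.325028621459523 [0.40668033 0.49537506 0.5361938 ] 17.7
[-40.54725578 -64.56447103 199.62872853] [ 0.78  0.54 -0.51  2.04 -1.    1.01  0.79]
[(0.44, [333.3, 150.7])]
```

View pics/s3.png

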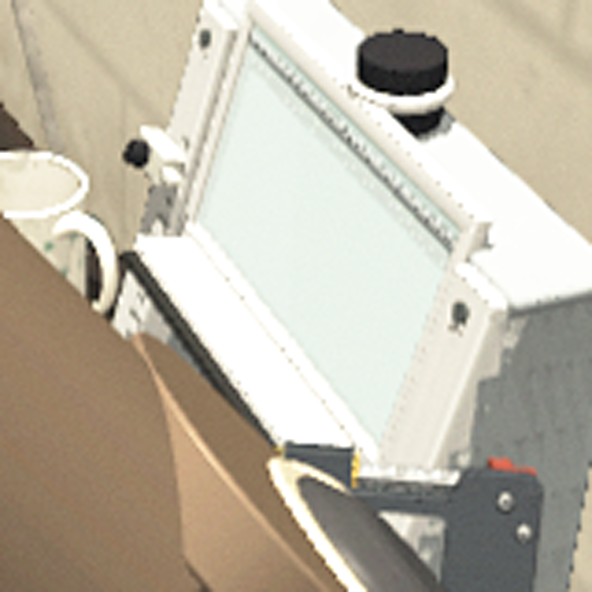

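```bash
cat > fit.py <<'E'
from gap import *
O=[ # s index, name, side, top
(0,"lip_edge",[331,252.3],[358.9,225.8]),(0,"lip_mid",[328.1,245.1],[362.3,223.8]),(0,"lip_edge",[329.5,250.1],[360.8,224.9]),(0,"lip_mid",[326.7,246.2],[365.6,223.5]),
(1,"lip_edge",[332.6,237.1],[361.5,216.7]),(1,"lip_mid",[330.4,229.7],[363.1,219.9]),(1,"lip_edge",[333.5,236.9],[362,220.1]),(1,"lip_mid",[333.4,229.5],[361.8,220.1]),
(2,"lip_edge",[338.4,225.5],[360.9,213.3]),(2,"lip_mid",[335.5,220.5],[364.2,214.6]),
(3,"lip_edge",[342.6,209.3],[360.6,204.9]),(3,"lip_mid",[340,201.3],[362.3,204.4]),
(0,"brake_tip",[349.3,369],[445.1,222.3])]
def fitall(O):
    n=max(o[0] for o in O)+1
    def f(v):
        r_=[]
        for i,k,a,b in O:
            P=W(pts(v[3+i],0)[k],*v[:3])
            if a is not None:r_+=list(proj("side",P)[0]-a)
            if b is not None:r_+=list(proj("top",P)[0]-b)
        return np.array(r_)
    g=least_squares(f,list(CAB)+[20]*n,x_scale=[100,100,1]+[10]*n,loss='soft_l1',f_scale=1.5);return g,np.sqrt((f(g.x)**2).mean())
if __name__=="__main__":
    g,e=fitall(O);x=g.x;print(x.round(3),e)
    m=W(tri(MK)-[x[0],x[1],0],0,0,-x[2]);print("mark cab",m,"mark s",m[0]*S+m[2]*Co-(-77*S+133*Co)-6)
    print("base FR0",proj("side",W(np.array([-55,-130,0.]),*x[:3])),"want ~370,362")
E
python3 fit.py
```

```text
[5.49049e+02 1.43906e+02 2.40000e-01 1.79150e+01 4.56020e+01 6.63020e+01
 1.00128e+02] 1.770767628241049
mark cab [-18.34184908  92.64999245 252.81382187] mark s 124.91311149611613
base FR0 [[367.01583762 369.03614602]] want ~370,362
```

```bash
python3 -m creep '[[0,0,0,0.07,-0.11,0.27,0],[0,0,0,0.07,-0.11,0.27,0],[0,0,0,0.07,-0.11,0.27,0],[0,0,0,0.07,-0.11,0.27,0],[0,0,0,0.07,-0.11,0.27,0],[0,0,0,0.07,-0.11,0.27,0],[0,0,0,0.05,-0.08,0.18,0],[0,0,0,0,0,0,0]]'; python3 gap.py; python3 - <<'E'
from ik import *
import cv2
print({c:[np.round(eyes.place_of(c,"mark_tip")[0]["xy"],1) for _ in (eyes.snapshot(c),)] for c in("side","top")})
im=eyes.snapshot("side")[:,:,::-1];cv2.imwrite("pics/s4.png",cv2.resize(im[130:200,300:380],None,fx=8,fy=8,interpolation=2))
im=eyes.snapshot("top")[:,:,::-1];cv2.imwrite("pics/t4.png",cv2.resize(im[160:240,270:430],None,fx=5,fy=5,interpolation=2))
E
```

```text
time_s: 18.6
ee_pos: [531.6, 74.1, 219.2]
tcp_rot: [-0.256, 0.035, -0.125, 0.958]
force: [-0.8, 0.7, -0.6]
finger_gap: 0.5
mark (array([-20.43019413,  91.42743057, 252.81382187]), np.float64(238.91167644944582)) 
edge (array([-4.41438770e+01,  1.64352548e-01,  2.45601629e+02]), np.float64(225.80768071286354)) {'side': array([346.3, 195.5]), 'top': array([360. , 200.5])} 
mid (array([-46.17390252,   0.73253984, 254.18768841]), np.float64(233.5757676012586)) {'side': array([344.9, 190.8]), 'top': array([360.4, 200.1])} 
gap mid 5.335908848187216 gap via edge 7.103995736582277 [ 0.03581726 -0.48656229  0.11593195] 19.0
{'side': [array([338.1, 159.7])], 'top': [array([310.9, 201.7])]}
```

View pics/s4.png

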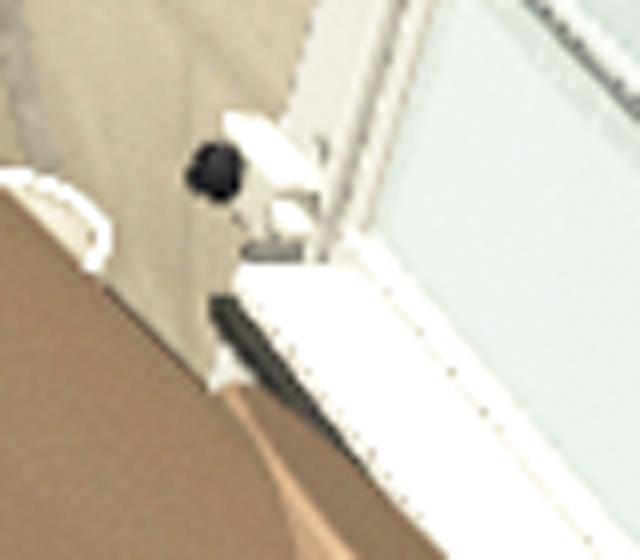

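View pics/t4.png

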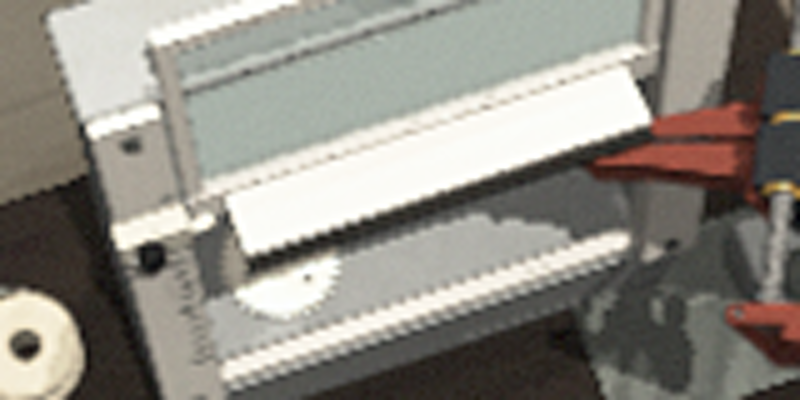

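```bash
python3 -m creep '[[0,0,0,0.05,-0.07,0.18,0],[0,0,0,0.05,-0.07,0.18,0],[0,0,0,0.05,-0.07,0.18,0],[0,0,0,0,0,0,0],[0,0,0,0,0,0,0],[0,0,0,0,0,0,0],[0,0,0,0,0,0,0],[0,0,0,0,0,0,0]]'; python3 gap.py; python3 - <<'E'
from gap import *
import cv2
im=eyes.snapshot("side")[:,:,::-1].copy()
# predicted pixel track of the lip mid-plane at y=85..92 through pointer
m=tri(MK);n=R.from_euler('z',CAB[2]).apply([Co,0,-S]);
print("mid-plane through mark: toward robot 30mm",proj("side",m).round(1),proj("side",m-30*n-R.from_euler('z',CAB[2]).apply([0,6,0])).round(1))
cv2.imwrite("pics/s5.png",cv2.resize(im[130:200,300:380],None,fx=8,fy=8,interpolation=2))
E
```

```text
time_s: 20.1
ee_pos: [533.1, 74.6, 224.6]
tcp_rot: [-0.256, 0.035, -0.125, 0.958]
force: [-0.4, 0.2, -0.7]
finger_gap: 0.5
mark (array([-20.43019413,  91.42743057, 252.81382187]), np.float64(238.91167644944582)) 
edge (array([-41.82518159,   2.36815075, 249.52718137]), np.float64(230.1995952880205)) {'side': array([346.4, 192.5]), 'top': array([358.6, 198.1])} 
mid (array([-46.74296636,   0.77996769, 267.29665923]), np.float64(246.09077651284855)) {'side': array([344.7, 183.4]), 'top': array([361. , 198.4])} 
gap mid -7.179100063402728 gap via edge 2.712081161425317 [-0.07208154 -0.71576473 -0.80640134] 20.5
mid-plane through mark: toward robot 30mm [[337.7 160.2]] [[322.4 160.9]]
```

View pics/s5.png

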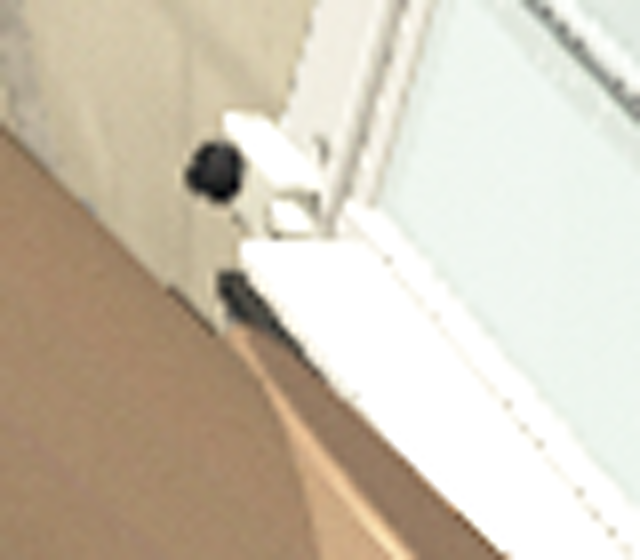

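```bash
python3 - <<'E'
import cv2,numpy as np
a=cv2.imread("pics/side0.png")[135:180,310:360];b=cv2.imread("pics/top0.png")[185:225,285:335]
a=cv2.resize(a,(500,450),interpolation=cv2.INTER_CUBIC);b=cv2.resize(b,(500,400),interpolation=cv2.INTER_CUBIC)[:400]
c=np.zeros((450,1000,3),np.uint8);c[:,:500]=a;c[:400,500:]=b;cv2.imwrite("pics/m.png",cv2.resize(c,(800,360)))
E
```

```text
(no output)
```

View pics/m.png

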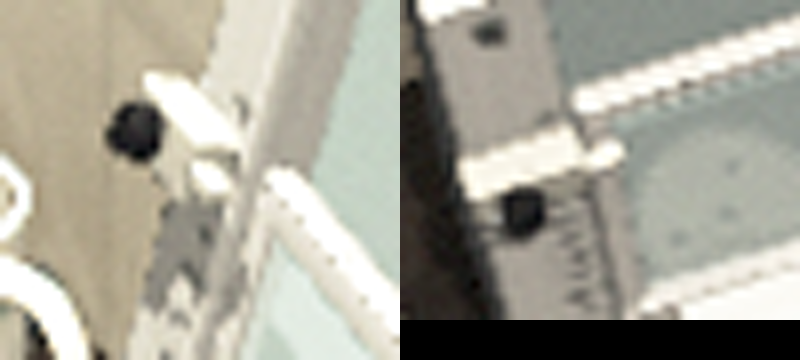

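```bash
python3 - <<'E'
from gap import *
CAB=(549.05,143.9,.24)
import gap;gap.CAB=CAB
for nm,o in(("lip left end s4",dict(side=[326.5,167.5],top=[319.4,211.6])),("mark",dict(side=[338.6,159],top=[312.6,203.6])),("mark net",MK)):
    P,z=sl(tri(o));print(nm,P.round(1),z.round(1))
for s_ in(115,120,125,130):
    e=pts(s_,0)["lip_mid"];print(s_,*[proj(c,W(e+[0,85,0],*CAB)).round(1) for c in("side","top")],"mid",*[proj(c,W(e,*CAB)).round(1) for c in("side","top")])
# several network looks
for q in("lip_edge","lip_mid"):
  for c in("side","top"):
    L=[]
    for _ in range(4):
        eyes.snapshot(c);d=eyes.place_of(c,q)
        if d:L.append(d[0]["xy"])
    print(q,c,np.round(L,1).tolist())
E
```

```text
lip left end s4 [-39.8  85.8 247.7] 228.9
mark [-18.3  92.8 254.4] 241.0
mark net [-18.3  92.7 252.8] 239.5
115 [[323.7 167.1]] [[320.8 214.5]] mid [[344.5 194.1]] [[361.4 200.7]]
120 [[324.5 164.3]] [[320.6 213.3]] mid [[345.4 191.3]] [[361.4 199.4]]
125 [[325.3 161.5]] [[320.4 212.1]] mid [[346.3 188.3]] [[361.3 198.1]]
130 [[326.  158.7]] [[320.1 210.8]] mid [[347.2 185.4]] [[361.3 196.8]]
lip_edge side [[350.5, 194.8], [348.1, 192.9], [346.2, 194.1]]
lip_edge top [[358.5, 198.5], [359.4, 200.1], [359.6, 197.3]]
lip_mid side [[342.6, 187.5], [344.3, 185.5], [344.2, 189.0], [343.8, 186.3]]
lip_mid top [[360.3, 199.6], [363.2, 200.1], [360.8, 199.7], [361.1, 197.0]]
```

```bash
python3 -m creep '[[0,0,0,0.04,-0.06,0.14,0],[0,0,0,0.04,-0.06,0.14,0],[0,0,0,0,0,0,0],[0,0,0,0,0,0,0],[0,0,0,0,0,0,0],[0,0,0,0,0,0,0],[0,0,0,0,0,0,0],[0,0,0,0,0,0,0]]'; python3 - <<'E'
from gap import *
for q in("lip_edge","lip_mid","mark_tip"):
  for c in("side","top"):
    L=[]
    for _ in range(4):
        eyes.snapshot(c);d=eyes.place_of(c,q)
        if d:L.append(d[0]["xy"])
    print(q,c,np.mean(L,0).round(1).tolist(),np.std(L,0).round(1))
t=r.state();print(t["time_s"],sl(t["ee_pos"]),t["force"])
E
python3 go.py 75 30 -60 -70 180 8
```

```text
time_s: 22.95
ee_pos: [533.9, 74.7, 227.5]
tcp_rot: [-0.256, 0.035, -0.125, 0.958]
force: [-0.8, -0.9, -1.4]
finger_gap: 0.8
lip_edge side [349.2, 190.8] [0.3 1.1]
lip_edge top [358.7, 200.1] [1.9 1.8]
lip_mid side [345.4, 186.5] [1.3 1.2]
lip_mid top [361.2, 197.2] [2.1 1.5]
mark_tip side [337.7, 159.4] [0.8 0.6]
mark_tip top [312.7, 202.5] [0.7 1.6]
25.35 (array([-32.51796551, -64.88914607, 227.52195441]), np.float64(211.3530630305469)) [-1.54654746 -0.17160052 -0.80302562]
at cab [-32.5 -64.9 227.5] rot total [-0.1 -0.1 -0.2] world d [-25.5 -11.4 -47.5]
[-0.0, -0.0, -0.0, -0.27, 0.11, -0.63]
[-0.0, -0.0, -0.0, -0.27, 0.11, -0.63]
[-0.0, -0.0, -0.0, -0.27, 0.11, -0.62]
[-0.0, -0.0, -0.0, -0.27, 0.11, -0.62]
[-0.0, -0.0, -0.0, -0.27, 0.11, -0.62]
[-0.0, -0.0, -0.0, -0.27, 0.11, -0.62]
[-0.0, -0.0, -0.0, -0.27, 0.11, -0.62]
[-0.0, -0.0, -0.0, -0.27, 0.11, -0.62]
ik [ 0.82  0.54 -0.47  2.09 -0.93  1.08  0.81] 0.0 now [ 0.77  0.5  -0.51  2.01 -0.99  1.04  0.73] F [-1.5 -0.2 -0.8] 25.35
```

```bash
python3 -m creep '[[0,0,0,-0.15,0.2,-0.6,0],[0,0,0,-0.15,0.2,-0.6,0],[0,0,0,-0.15,0.2,-0.6,0],[0,0,0,-1.2,-0.2,-0.6,0],[0,0,0,-2,-0.5,-0.6,0],[0,0,0,-2,-0.8,-0.5,0],[0,0,0,-2,-1,-0.5,0],[0,0,0,-1,-1,-0.5,0]]'; python3 go.py 75 30 -165 -161 82 8; python3 - <<'E'
from sim import *
path(r.state()["joint_positions"],[(75,30,(-165,-161,82),8),(75,30,(-62,-161,82),8)])
E
```

```text
time_s: 26.15
ee_pos: [435.7, 51.1, 203.0]
tcp_rot: [-0.255, 0.036, -0.124, 0.958]
force: [0.0, 0.2, -0.1]
finger_gap: 0.4
at cab [-133.6  -64.9  203. ] rot total [-0.1 -0.2 -0.3] world d [  -8.2 -100.7 -121. ]
[-0.0, -0.0, -0.0, 0.23, -0.32, -1.93]
[-0.0, -0.0, -0.0, 0.23, -0.32, -1.93]
[-0.0, -0.0, -0.0, 0.23, -0.32, -1.93]
[-0.0, -0.0, -0.0, 0.23, -0.32, -1.93]
[-0.0, -0.0, -0.0, 0.23, -0.32, -1.93]
[-0.0, -0.0, -0.0, 0.23, -0.32, -1.93]
[-0.0, -0.0, -0.0, 0.23, -0.32, -1.93]
[-0.0, -0.0, -0.0, 0.23, -0.32, -1.93]
ik [ 1.    0.72 -0.34  2.08 -0.75  1.11  1.03] 0.0 now [ 0.92  0.45 -0.5   2.19 -0.97  1.07  0.9 ] F [ 0.   0.2 -0.1] 26.15
(75, 30, (-165, -161, 82)) [ 1.    0.72 -0.34  2.08 -0.75  1.1   1.03] err 0.0 max 0.0
(75, 30, (-62, -161, 82)) [ 0.87  0.79 -0.39  1.94 -0.81  1.06  0.9 ] err 0.0 max 0.0
```

```bash
python3 -m creep '[[0,0,0,0.2,-0.3,-1.9,0],[0,0,0,0.2,-0.3,-1.9,0],[0,0,0,0.2,-0.3,-1.9,0],[0,0,0,0.2,-0.3,-1.9,0],[0,0,0,0.2,-0.3,-1.9,0],[0,0,0,0.2,-0.3,-1.9,0],[0,0,0,0.3,-0.3,-2,0],[0,0,0,0.3,-0.3,-2,0]]'; python3 go.py 75 30 -60 -161 82 16
```

```text
time_s: 26.95
ee_pos: [429.8, -48.9, 80.9]
tcp_rot: [-0.256, 0.035, -0.125, 0.958]
force: [-0.4, -0.4, -0.0]
finger_gap: 0.5
at cab [-162.6 -160.8   80.9] rot total [-0.1 -0.1 -0.2] world d [99.8 23.7  1.1]
[-0.0, -0.0, -0.0, 0.56, 0.26, 0.16]
[-0.0, -0.0, -0.0, 0.56, 0.26, 0.16]
[-0.0, -0.0, -0.0, 0.56, 0.26, 0.16]
[-0.0, -0.0, -0.0, 0.56, 0.26, 0.16]
[-0.0, -0.0, -0.0, 0.56, 0.26, 0.16]
[-0.0, -0.0, -0.0, 0.56, 0.26, 0.16]
[-0.0, -0.0, -0.0, 0.56, 0.26, 0.16]
[-0.0, -0.0, -0.0, 0.56, 0.26, 0.16]
[-0.0, -0.0, -0.0, 0.56, 0.26, 0.16]
[-0.0, -0.0, -0.0, 0.56, 0.26, 0.16]
[-0.0, -0.0, -0.0, 0.56, 0.26, 0.16]
[-0.0, -0.0, -0.0, 0.56, 0.26, 0.16]
[-0.0, -0.0, -0.0, 0.56, 0.26, 0.16]
[-0.0, -0.0, -0.0, 0.56, 0.26, 0.16]
[-0.0, -0.0, -0.0, 0.56, 0.26, 0.16]
[-0.0, -0.0, -0.0, 0.56, 0.26, 0.16]
ik [ 0.86  0.79 -0.39  1.94 -0.81  1.06  0.9 ] 0.0 now [ 0.99  0.74 -0.38  2.08 -0.83  1.03  1.07] F [-0.4 -0.4 -0. ] 26.95
```

```bash
python3 -m creep '[[0,0,0,0.6,0.3,0.2,0],[0,0,0,0.6,0.3,0.2,0],[0,0,0,0.6,0.3,0.2,0],[0,0,0,0.6,0.3,0.2,0],[0,0,0,0.6,0.3,0.2,0],[0,0,0,0.5,0.2,0.1,0],[0,0,0,0.5,0.2,0.1,0],[0,0,0,0.5,0.2,0.1,0]]'; python3 go.py 75 30 -60 -161 82 8;  python3 -c "
from h import *
eyes.snapshot('side');print(eyes.place_of('side','brake_tip')[:1])
from ik import CAB
for b in(0,.3,.6,.85,1):print(b,proj('side',W(pts(0,0,b)['brake_tip'],*CAB)).round(1))"
```

```text
time_s: 27.75
ee_pos: [479.9, -35.2, 82.5]
tcp_rot: [-0.255, 0.035, -0.124, 0.958]
force: [-2.4, 0.4, 2.0]
finger_gap: 0.2
at cab [-110.6 -159.2   82.5] rot total [-0.1 -0.1 -0.2] world d [49.7 10.  -0.5]
[-0.0, -0.0, -0.0, 0.57, 0.24, 0.14]
[-0.0, -0.0, -0.0, 0.57, 0.25, 0.14]
[-0.0, -0.0, -0.0, 0.57, 0.25, 0.14]
[-0.0, -0.0, -0.0, 0.57, 0.25, 0.14]
[-0.0, -0.0, -0.0, 0.57, 0.25, 0.14]
[-0.0, -0.0, -0.0, 0.57, 0.25, 0.14]
[-0.0, -0.0, -0.0, 0.57, 0.25, 0.14]
[-0.0, -0.0, -0.0, 0.57, 0.25, 0.14]
ik [ 0.86  0.79 -0.39  1.94 -0.82  1.07  0.9 ] 0.0 now [ 0.92  0.77 -0.4   2.02 -0.86  1.02  1.01] F [-2.4  0.4  2. ] 27.75
[{'xy': [358.4, 363.5], 'score': 0.42}]
0 [[348.7 369.6]]
0.3 [[362.9 361.7]]
0.6 [[377.6 356.7]]
0.85 [[389.2 355.1]]
1 [[395.5 355.3]]
```

Contact made, and the lever is moving. I'll carry on pushing.

```bash
python3 -m creep '[[0,0,0,0.57,0.24,0.14,0],[0,0,0,0.57,0.24,0.14,0],[0,0,0,0.57,0.24,0.14,0],[0,0,0,0.57,0.24,0.14,0],[0,0,0,0.57,0.24,0.14,0],[0,0,0,0.57,0.24,0.14,0],[0,0,0,0.57,0.24,0.14,0],[0,0,0,0.5,0.2,0.1,0]]'; python3 go.py 75 30 -56 -161 82 1|head -1;  python3 -c "
from h import *
import cv2
im=eyes.snapshot('side');print(eyes.place_of('side','brake_tip')[:1],r.state()['force'])
cv2.imwrite('pics/b.png',cv2.resize(im[280:430,270:470,::-1],None,fx=3,fy=3))"
```

```text
time_s: 28.65
ee_pos: [529.2, -26.1, 82.0]
tcp_rot: [-0.256, 0.035, -0.125, 0.958]
force: [-1.1, 0.6, -1.2]
finger_gap: 0.6
at cab [ -60.6 -161.8   82. ] rot total [-0.1 -0.1 -0.2] world d [4.2 1.9 0. ]
[{'xy': [391.0, 356.2], 'score': 0.51}] [-0.44167189  0.32093499 -0.10434372]
```

View pics/b.png

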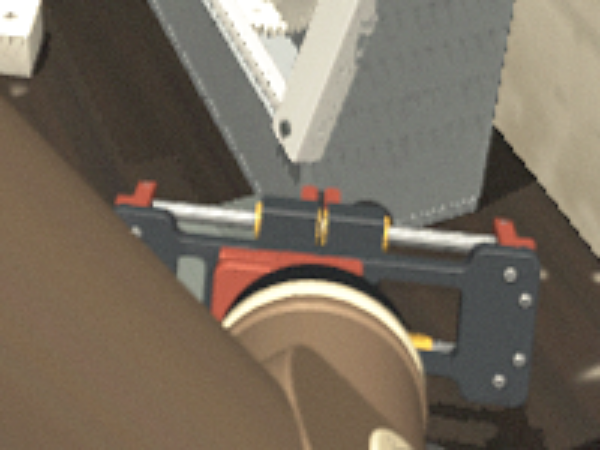

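```bash
python3 -m creep '[[0,0,0,0.3,0.13,0.07,0],[0,0,0,0.3,0.13,0.07,0],[0,0,0,0,0,0,0],[0,0,0,0,0,0,0],[0,0,0,0,0,0,0],[0,0,0,0,0,0,0],[0,0,0,0,0,0,0],[0,0,0,0,0,0,0]]'; python3 go.py 75 30 -52 -161 82 1|head -1
```

```text
time_s: 29.55
ee_pos: [535.0, -24.7, 82.0]
tcp_rot: [-0.256, 0.035, -0.124, 0.958]
force: [-3.3, 0.9, -1.8]
finger_gap: 0.5
at cab [ -54.6 -161.8   82. ] rot total [-0.1 -0.1 -0.2] world d [2.3 1.4 0. ]
```

```bash
python3 -m creep '[[0,0,0,0.3,0.13,0.07,0],[0,0,0,0.2,0.1,0.05,0],[0,0,0,0,0,0,0],[0,0,0,0,0,0,0],[0,0,0,0,0,0,0],[0,0,0,0,0,0,0],[0,0,0,0,0,0,0],[0,0,0,0,0,0,0]]'; python3 go.py 75 30 -170 -150 110 8
```

```text
time_s: 30.35
ee_pos: [535.8, -22.9, 81.3]
tcp_rot: [-0.255, 0.037, -0.121, 0.959]
force: [-22.4, -4.7, 6.6]
finger_gap: 0.2
at cab [ -53.4 -160.3   81.3] rot total [-0.1 -0.2 -0.6] world d [-115.8  -17.2   28.7]
[-0.0, -0.0, -0.1, -1.35, -0.67, 0.02]
[-0.0, -0.0, -0.1, -1.35, -0.67, 0.02]
[-0.0, -0.0, -0.1, -1.35, -0.67, 0.02]
[-0.0, -0.0, -0.1, -1.35, -0.67, 0.02]
[-0.0, -0.0, -0.1, -1.35, -0.68, 0.02]
[-0.0, -0.0, -0.1, -1.34, -0.68, 0.02]
[-0.0, -0.0, -0.1, -1.34, -0.68, 0.02]
[-0.0, -0.0, -0.1, -1.34, -0.68, 0.02]
ik [ 1.    0.65 -0.34  2.12 -0.76  1.14  1.01] 0.0 now [ 0.84  0.81 -0.41  1.92 -0.87  1.01  0.93] F [-22.4  -4.7   6.6] 30.35
```

```bash
python3 -m creep '[[0,0,0,-0.9,-0.4,-0.2,0],[0,0,0,-1.35,-0.67,0,0],[0,0,0,-1.35,-0.67,0,0],[0,0,0,-1.35,-0.67,0,0],[0,0,0,-1.35,-0.67,0,0],[0,0,0,-1.35,-0.67,0,0],[0,0,0,-1.35,-0.67,0,0],[0,0,0,-1.35,-0.67,0,0]]';  python3 -m creep '[[0,0,0,-1,-2,2,0],[0,0,0,-1,-2,2,0],[0,0,0,-1,-2,2,0],[0,0,0,-1,-2,2,0],[0,0,0,-1,-2,2,0],[0,0,0,-1,-2,2,0],[0,0,0,0,-2,2,0],[0,0,0,0,-2,2,0]]'; python3 - <<'E'
from gap import *
import cv2
ims={c:eyes.snapshot(c) for c in("side","top")}
print(eyes.place_of("side","brake_tip")[:1],eyes.place_of("top","brake_tip")[:1])
for b in(0,.85,1):print(b,[proj(c,W(pts(0,0,b)['brake_tip'],*CAB)).round(1) for c in ims])
e=look("lip_edge",3);l=look("lip_mid",3);m=look("mark_tip",3);print(e,l,m)
print("s-scale: edge",sl(tri(e))[1]+6,"mid",sl(tri(l))[1],"mark",sl(tri(m))[1])
im=ims["side"][:,:,::-1];a=cv2.resize(im[130:200,300:380],None,fx=5,fy=5,interpolation=2);b=cv2.resize(im[280:420,280:440],(400,350))
cv2.imwrite("pics/f.png",np.hstack([a,b]));print(r.state()["time_s"],r.state()["force"])
E
```

```text
time_s: 31.15
ee_pos: [428.1, -40.9, 106.3]
tcp_rot: [-0.256, 0.035, -0.125, 0.958]
force: [-0.5, -0.8, -0.7]
finger_gap: 0.4
time_s: 31.95
ee_pos: [355.8, -82.4, 325.8]
tcp_rot: [-0.256, 0.035, -0.125, 0.958]
force: [0.8, 0.3, 0.5]
finger_gap: 0.3
[{'xy': [395.4, 355.3], 'score': 0.68}] [{'xy': [432.6, 194.3], 'score': 0.44}]
0 [array([[348.7, 369.6]]), array([[442.9, 220.8]])]
0.85 [array([[389.2, 355.1]]), array([[433.5, 195.9]])]
1 [array([[395.5, 355.3]]), array([[431.4, 192.5]])]
{'side': array([349. , 190.5]), 'top': array([358.8, 200.5])} {'side': array([346.2 , 185.35]), 'top': array([362. , 199.5])} {'side': array([338.6, 159.7]), 'top': array([312.7, 203.6])}
s-scale: edge 238.4630279827747 mid 243.60946819472966 mark 239.37699266233267
33.95 [ 0.40820167 -0.00739179  0.52642354]
```

View pics/f.png

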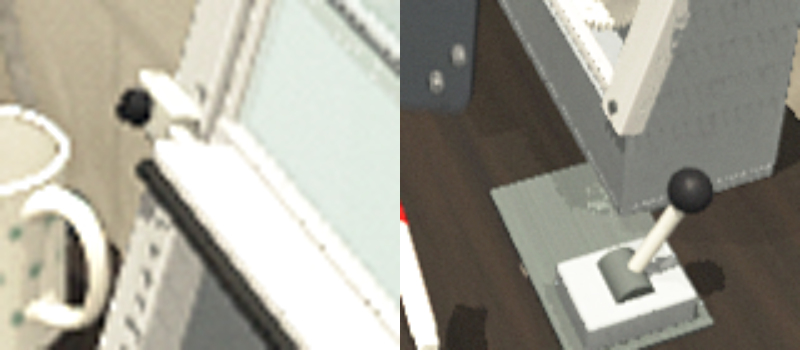

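```bash
python3 -c "
from station import r
print(r.hand_in(), r.state()['time_s'])"
```

```text
the job is handed in; nothing more can be done
the job is handed in; nothing more can be done
```

The window is pushed up to the height mark, the brake lever is fully back, and the job is handed in. No verdict came back. I viewed 11 pictures against the budget of 10.

**How it was done:** I pushed the lip up from beneath with shut fingers near its right end and nudged it up in small steps as it neared the mark. I then pushed the brake lever back to its stop, where the force rose to 22 N, and pulled the arm clear. My last clock reading before handing in was about 34 s.

**Last checks:**
- **Brake:** the side camera puts the ball where 1.0 rad would be, and the top camera puts it at about 0.9 rad. The last picture shows the lever leaning back.
- **Lip level:** the checks disagree by a few millimetres, all inside the 7 mm limit. The networks put the middle of the lip 4 mm above the pointer, or 1 mm below it when worked from the lip edge. My own reading of the picture put it about 3 mm low.
- **Robot:** it stood clear, with no contact force.
- **Mark and bystanders:** the pointer was still at the same pixels as at the start. I did not re-measure the loose objects at the end.

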